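# Stand the toppled pepper mill back on its board

### The arm

A 6-joint arm with a two-finger parallel gripper is mounted at the origin on the work surface. World frame = base frame: x ahead of the robot, y to its left, z up, the work surface at z = 0. Lengths are in m, angles in rad, forces in N, time in s.
With the tool pointing down it reaches from about 0.225 to 0.725 m from the base axis. Payload 3.1 kg.
Tool frame: the origin (TCP) lies at the very end of the fingers, on their centre line; the grasp point (between the pads) lies 19 mm behind it; z points along the fingers, y is the line along which they close (so a half turn about z gives the same grasp; the last joint's range is limited). The gripper opens to 85 mm and grips with 20 to 120 N. Pads are 22 mm wide; open, the fingers measure 114 mm over their backs; the gripper's body (76 mm by 85 mm) begins 54 mm behind the grasp point. The pads swing forward as they close: fully open they stand 13 mm farther back than shut.
Start: joints at [1.152, 0.048, 0.099, 1.622, 0, 1.443], TCP at [0.151, 0.503, 0.231] pointing down, gripper open.
Joint ranges: [-2.91, 2.91], [-0.99, 1.94], [-1.21, 1.42], [-2.12, 2.29], [-1.49, 1.47], [-3.14, 3.14]. Speed limits (rad/s): [2.79, 2.79, 3.14, 3.14, 3.14, 3.14].

### API

Orientations are given as a unit quaternion [w, x, y, z].
In Python, from plant import robot gives the robot as it stands.
- The arm moves only by the tool servo_tool, never from a script. Its argument "targets" is a list that holds one entry, the list of rows, each a list of 7 numbers: the turn, a rotation vector about the tool's x, y, z in rad, then the shift along the tool's x, y, z in cm, then the opening, from -1 (shut) to 1 (fully open). In form: [[[wx, wy, wz, dx, dy, dz, hand], ...]]. A call has 1 to 5 rows; each row is the pose to reach, as a shift and turn from the pose commanded when the call began, along the tool's axes at that moment; what a row does not reach only later rows make up. A row lasts 1/12 s, in which the tool goes at most 41.7 mm and 7.16 degrees, less where a joint would pass 70% of its speed; a pose out of reach is approached as far as the arm can. A call with a gripper value outside its range is refused whole. The fingers move at their own pace and stop on an object; "newtons" is the grip in N (left out, the last holds). Time passes only in rows, so rows that repeat a pose let the fingers close. It gives the time, the measured TCP pose, the force, the opening and the grip force at its end, in the units of the state.
- robot.get_obs(): the state, without advancing time (a new reading comes with each control period).
- robot.snapshot(name): name is "scene" or "top" or "wrist"; returns the picture (384x512x3 uint8, red, green, blue); there is no depth.
- robot.calibration(name): a dict with "vfov" (degrees; the focal length in pixels is half the picture's height over the tangent of half this angle, whatever the lens; pixels are square), "cx", "cy" (the principal point, pixels), "position" and "attitude" of the camera in the world; the wrist camera has in their place "mount" (4x4, takes a point from camera to tool coordinates, whose origin is the TCP and whose axes are the flange's). Camera axes: x right, y down, z forward; pixel columns grow to the right and rows downward; lengths in m; the calibration is good to about 2 mm. A picture is of the moment at which its call begins: read the wrist's pose just before it. calibration takes no time and is no camera call.
- robot.sign_off(): hands the job in; it is judged then, once.
Trained networks look in the newest picture that a camera, given by its name, has taken for a name from the list of things; names that differ only in an ending like _2 or _b are one class to them, and where a whole thing is asked for, a point or a joint stands for the part that bears it (a point fixed in the world has none). Each returns a list of dicts, best first, with "conf" (0 to 1); they miss things now and then, are a little off and sometimes report something else, mostly with a low value. They report only what shows in the picture. A call takes as long as a camera call. They do not tell look-alikes from the thing itself.
- robot.boxes_of(query, camera): "xyz" ([x, y, z] in m, in world coordinates, good to about 4 mm: the middle of the surface that is visible of it).
The state is a dict: "time_s": time; "joint_positions": joint angles; "qd": joint speeds; "joint_efforts": joint torques, N m; "position": TCP position; "eef_rot": TCP orientation; "contact_force": force on the tool from outside, world axes, zero at the start; "moment": the same for the moment, N m; "width": opening from 0.0 (shut) to 1.0 (fully open); "grip_force": force on a finger pad.
Only numpy, scipy, OpenCV 4.12 (cv2) and the standard library are available. Lean on these libraries where they do the work, as an engineer would, in place of code of your own. Each camera call takes 0.05 s, during which the arm holds its last target. There are 200 camera calls.

### The job

The tall wooden pepper mill has been knocked over onto the worktop. Pick it up and stand it upright on its foot again on the serving board, in the gap between the oil bottle and the small salt mill, with its whole foot on the board; set it down gently, let go, and leave the bottle, the small mill and the mug as they are.

Things in the scene. Friction and masses are not known exactly. Their poses are not given: they have to be found in the camera images.
- pepper_mill: toppled pepper mill of dark walnut, 190 mm long, about 340 g (varies by a third), lying loose on the worktop, not rolling by itself, its axis about 27 mm up. Origin on the axis at mid-length, 95 mm from the underside of the foot; its z axis runs from foot to head (up when it stands). It rests on its eight-sided foot (56 mm across flats) and round head (50 mm)
- pepper_foot (a point): centre of the flat underside of the pepper mill's foot, axes as the mill. Distances from here along the mill: eight-sided foot 56 mm across its flats, 61 mm over its corners (0-12 mm), then round: body 48 to 46 mm (17-45 mm), taper to the neck
- pepper_neck (a point): on the pepper mill's axis in the middle of its straight neck, a good place to grip: 36 mm diameter from 100 to 128 mm above the foot's underside (this point: 114 mm), axes as the mill. Beyond the neck: flare to 44 mm at 138 mm, round head 50 mm at 150-158 mm, steel finial 14 mm at 178-190 mm
- board: pale oak serving board fixed on the worktop: slab 150 mm (its x) by 350 mm (its y), 18 mm thick, with a 45 mm wide handle reaching 68 mm further at its +y end. Origin: centre of the slab's underside; y runs along its length, x points away from the robot. The pepper mill's place is the middle of it
- oil_bottle: green glass oil bottle with steel pourer, loose, standing on the board near one end (which end varies), 62 mm diameter, 238 mm tall, about 620 g. Origin at the centre of its underside
- salt_mill: small walnut salt mill of the same shape as the pepper mill, loose, standing on the board near its other end, foot 48 mm across, 135 mm tall, about 180 g. Origin at the centre of its underside
- mug: white ceramic mug, loose, standing on the worktop beyond the work, 80 mm diameter, 90 mm tall. Origin at the centre of its underside, handle towards its own +y. (A fixed fruit bowl, 136 mm tall, stands at the worktop's far edge, more than 0.7 m ahead of the robot)
Mind the look-alikes: they are no part of the job. Leave any purple look-alike of the oil_bottle alone.

How it is judged:
By the outcome, as a careful person would: the job done as asked, in the order asked, and still so for the second after the job is handed in, with the robot touching nothing.
It also fails if it takes over 48 s, if anything falls off the work surface, if the arm or the gripper's body presses on something with over 40 N, if the wrist force passes 120 N, or if a joint passes its speed limit or range.

## Working session

There is one attempt and no reset: what is moved stays moved. The work goes in short steps, Python scripts to look and compute and a tool call to move; the robot and the scene stay as the last step left them, time stands still between calls to the robot, and variables do not carry over. Pictures are saved under pics/ and viewed, at most 10 in all, crops included, and the job is handed in when it is done.

Besides the shell and the picture viewer there is one more tool, called after "Call:" as name(argument=value, ...) on one line, values as JSON. servo_tool: Moves the arm, as the interface text tells. Its arguments: {"type":"object","properties":{"targets":{"type":"array"},"newtons":{"type":"number"}},"required":["targets"]}

```bash
mkdir -p pics
cat > h.py <<'E'
import numpy as np,cv2
from plant import robot
from scipy.spatial.transform import Rotation as R
def rot(q): return R.from_quat([q[1],q[2],q[3],q[0]])
def save(cam,name):
    im=robot.snapshot(cam); cv2.imwrite(f'pics/{name}.png',im[:,:,::-1]); return im
def cal(cam,obs=None):
    c=robot.calibration(cam); f=192/np.tan(np.radians(c['vfov'])/2)
    if cam=='wrist':
        o=obs or robot.get_obs(); M=np.array(c['mount']); Rt=rot(o['eef_rot']).as_matrix()
        return f,c['cx'],c['cy'],np.array(o['position'])+Rt@M[:3,3],Rt@M[:3,:3]
    a=np.array(c['attitude']); Rm=a if a.shape==(3,3) else rot(a).as_matrix()
    return f,c['cx'],c['cy'],np.array(c['position']),Rm
def pix(C,p):
    f,cx,cy,t,Rm=C; q=Rm.T@(np.array(p)-t); return np.round([cx+f*q[0]/q[2],cy+f*q[1]/q[2]],1)
def ray(C,u,v,z):
    f,cx,cy,t,Rm=C; d=Rm@np.array([(u-cx)/f,(v-cy)/f,1]); return t+d*(z-t[2])/d[2]
E
python3 - <<'E'
from h import *
print(robot.calibration('top'),robot.calibration('scene'),robot.calibration('wrist'))
a=save('top','top0');b=save('scene','scene0')
cv2.imwrite('pics/both0.png',cv2.resize(np.vstack([a,b])[:,:,::-1],None,fx=.78,fy=.78))
for cam in('top','scene'):
  C=cal(cam)
  for n in['pepper_mill','pepper_foot','pepper_neck','board','oil_bottle','salt_mill','mug']:
    print(cam,n,[(np.round(d['xyz'],3).tolist(),round(d['conf'],2),pix(C,d['xyz']).tolist()) for d in robot.boxes_of(n,cam)])
o=robot.get_obs();print(o)
E
```

```text
{'vfov': 57.47331960979141, 'cx': 257.03020206370945, 'cy': 188.28470560787295, 'position': array([ 0.36869575, -0.05720554,  1.09056545]), 'attitude': array([-0.07672443,  0.71696082, -0.68902034,  0.07301721])} {'vfov': 52.996002976098794, 'cx': 254.84036799239084, 'cy': 185.6546147587847, 'position': array([0.87914904, 0.48097765, 1.05130868]), 'attitude': array([-0.06864369,  0.24113651,  0.93233759, -0.26055295])} {'vfov': 71.64972451504492, 'cx': 258.2460705138527, 'cy': 195.0685088085296, 'mount': array([[ 3.30067807e-04, -9.54347649e-01, -2.98697935e-01,
         7.62209329e-02],
       [ 9.99999559e-01,  5.22360195e-05,  9.38126135e-04,
        -1.22749404e-03],
       [-8.79695680e-04, -2.98698112e-01,  9.54347245e-01,
        -1.42331888e-01],
       [ 0.00000000e+00,  0.00000000e+00,  0.00000000e+00,
         1.00000000e+00]])}
top pepper_mill [([0.5, -0.252, 0.05], 0.85, [324.6, 221.4])]
top pepper_foot [([0.5, -0.25, 0.042], 0.93, [323.3, 221.6])]
top pepper_neck [([0.5, -0.247, 0.042], 0.7, [322.3, 221.5])]
top board [([0.505, 0.25, 0.014], 0.93, [159.9, 214.6]), ([0.5
[... 756 characters left out ...]
18.9])]
{'time_s': 0.8, 'joint_positions': array([1.15222737e+00, 4.79399931e-02, 9.92461282e-02, 1.62199338e+00,
       9.92128931e-06, 1.44298936e+00]), 'qd': array([ 0.00021685, -0.00103381, -0.00118826,  0.00012621, -0.00030379,
       -0.00018348]), 'joint_efforts': array([ 1.18716169e-03, -3.38584828e+01,  3.20126617e+01,  5.43677197e-04,
       -2.80089725e-04,  3.53218745e-06]), 'position': array([0.1505261 , 0.50297169, 0.23136597]), 'eef_rot': array([9.93886725e-06, 1.44869415e-01, 9.89450782e-01, 5.38576685e-05]), 'contact_force': array([-0.01020652, -0.6484745 ,  0.17711697]), 'moment': array([-0.07911832,  0.01118199, -0.00036791]), 'grip_force': 0.0, 'width': 1.000318432805466}
```

View pics/both0.png

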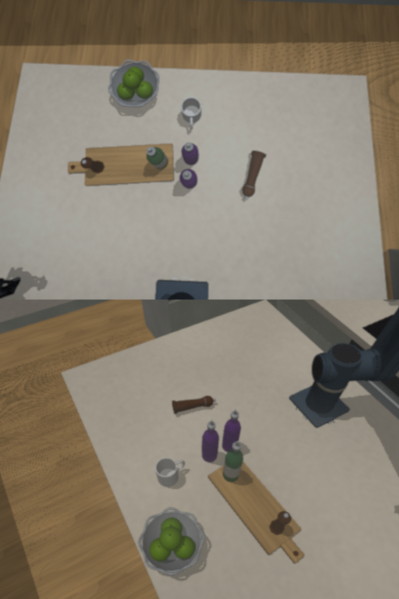

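The top view shows the walnut mill at about (326,222). The green bottle (201,200) stands on the board, with two purple look-alikes at (245,197) and (242,229). The salt mill is near (118,210) and the mug at (245,139). Only the mill at (326,222) lies toppled, and the other walnut mill stands on the board. Next is a close crop.

Run:
```python
from h import *
a=cv2.imread('pics/top0.png');b=cv2.imread('pics/scene0.png')
A=cv2.resize(a[185:260,295:355],None,fx=6,fy=6,interpolation=2)[:300]
A=cv2.resize(a[185:260,290:360],(280,300),interpolation=2)
B=cv2.resize(b[115:145,215:285],(490,210),interpolation=2); B=cv2.copyMakeBorder(B,0,90,0,30,0)
D=cv2.resize(a[165:255,80:280],(667,300),interpolation=2); D=cv2.copyMakeBorder(D,0,0,0,133,0)
cv2.imwrite('pics/crop0.png',np.vstack([np.hstack([A,B]),D]))
# mask of mill by darkness
for cam,im,(u0,u1,v0,v1) in(('top',a,(295,355,185,260)),('scene',b,(215,285,112,148))):
  g=im[v0:v1,u0:u1].astype(int); m=(g.sum(2)<240).astype(np.uint8)
  n,l,s,c=cv2.connectedComponentsWithStats(m); k=1+np.argmax(s[1:,4]); v,u=np.nonzero(l==k)
  C=cal(cam); P=np.array([ray(C,x+u0,y+v0,.027)[:2] for x,y in zip(u,v)])
  mu=P.mean(0);w,V=np.linalg.eigh(np.cov(P.T));d=V[:,1]; t=(P-mu)@d; s_=(P-mu)@V[:,0]
  print(cam,s,'mean',mu,'dir',d,'ext',t.min(),t.max())
  for q in np.arange(-.1,.1,.0125):
    i=(t>=q)&(t<q+.0125)
    if i.any(): print(round(q,3),i.sum(),np.round([s_[i].min(),s_[i].max()],3))
```

```text
top [[   0    0   60   75 3783]
 [  16    9   29   58  717]] mean [ 0.50481631 -0.25537477] dir [-0.96228319  0.27204974] ext -0.08431284019255675 0.09414931006521793
-0.088 48 [-0.025  0.026]
-0.075 61 [-0.024  0.024]
-0.063 58 [-0.021  0.021]
-0.05 53 [-0.021  0.02 ]
-0.038 54 [-0.02   0.019]
-0.025 53 [-0.019  0.019]
-0.013 47 [-0.017  0.018]
-0.0 44 [-0.016  0.017]
0.012 45 [-0.016  0.016]
0.025 42 [-0.015  0.015]
0.037 45 [-0.015  0.017]
0.05 31 [-0.018  0.02 ]
0.062 61 [-0.021  0.022]
0.075 55 [-0.019  0.021]
0.087 20 [-0.012  0.015]
scene [[   0    0   70   36 1893]
 [   6   12   53   22  627]] mean [ 0.50210105 -0.2560085 ] dir [-0.96021884  0.2792486 ] ext -0.08351083920570747 0.09491331404371678
-0.088 39 [-0.031  0.034]
-0.075 54 [-0.032  0.033]
-0.063 52 [-0.028  0.029]
-0.05 49 [-0.027  0.028]
-0.038 45 [-0.026  0.025]
-0.025 45 [-0.024  0.026]
-0.013 42 [-0.025  0.024]
-0.0 39 [-0.023  0.021]
0.012 38 [-0.021  0.022]
0.025 35 [-0.021  0.02 ]
0.037 38 [-0.021  0.021]
0.05 44 [-0.028  0.025]
0.062 50 [-0.03   0.028]
0.075 43 [-0.024  0.027]
0.087 14 [-0.012  0.019]
```

View pics/crop0.png

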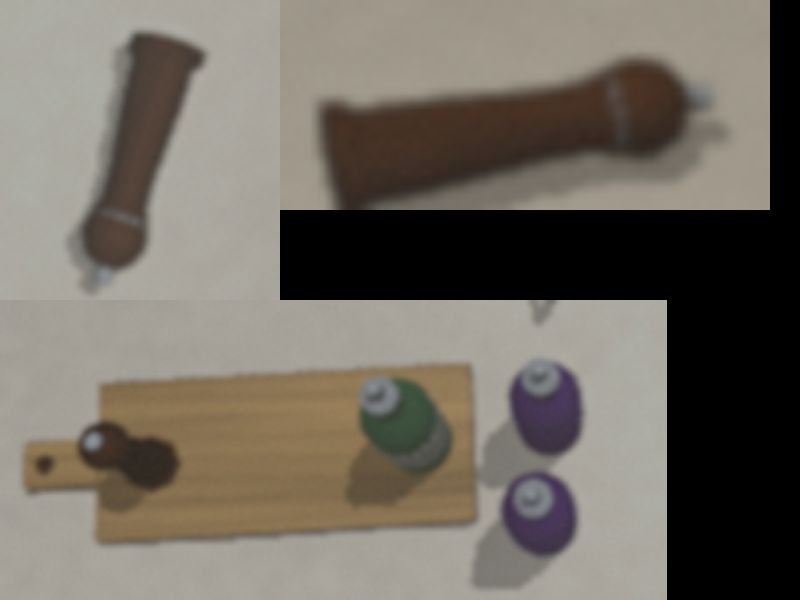

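The crop confirms my choice. The toppled walnut mill's foot is at the far end, near (333,195), and its finial head is toward the robot at about (315,255). The purple bottles at (245,197) and (242,229) sit off the board and stay untouched. Next I measure the board and plan the approach path.

```bash
cat >> h.py <<'E'
def plan(wps,p=None,Rm=None):
    """wps: (pos, 3x3) commanded in turn; prints rounded tool-frame rows"""
    o=robot.get_obs()
    if p is None: p=np.array(o['position']); Rm=rot(o['eef_rot']).as_matrix()
    for q,Q in wps:
        w=np.round(R.from_matrix(Rm.T@Q).as_rotvec(),3); s=np.round(100*Rm.T@(np.array(q)-p),1)
        print(w.tolist()+s.tolist(), 'len',round(np.linalg.norm(s),1),'ang',round(np.linalg.norm(w),2))
        p=p+Rm@(s/100); Rm=Rm@R.from_rotvec(w).as_matrix()
def down(h):
    x=np.array([np.cos(h),np.sin(h),0]); z=np.array([0,0,-1.]); return np.c_[x,np.cross(z,x),z]
E
python3 - <<'E'
from h import *
C=cal('top')
cr=[(98,383),(470,365),(475,522),(97,543)]
P=[ray(C,80+x/3.333,165+(y-300)/3.333,.018)[:2] for x,y in cr]
print(np.round(P,3),np.mean(P,0),[np.linalg.norm(P[i]-P[i-1]) for i in range(4)])
print('salt foot',ray(C,80+150/3.333,165+163/3.333,.03),'bottle',ray(C,80+428/3.333,165+145/3.333,.04))
W=[((.20,.38,.29),2.33),((.25,.25,.31),1.81),((.27,.11,.31),1.29),((.29,-.03,.31),.77),((.36,-.15,.28),.24),((.45,-.24,.22),-.276)]
plan([(p,down(h)) for p,h in W])
E
```

```text
[[0.576 0.415]
 [0.607 0.067]
 [0.46  0.053]
 [0.427 0.397]] [0.51775745 0.23275608] [np.float64(0.14973690159414008), np.float64(0.3496121195976378), np.float64(0.14762701227401417), np.float64(0.3451418357645651)]
salt foot [0.50112462 0.3523488  0.03      ] bottle [0.5263419  0.09767637 0.04      ]
[0.0, -0.0, 0.521, -8.3, -10.4, -5.9] len 14.6 ang 0.52
[0.0, -0.0, 0.52, -12.8, -5.3, -2.0] len 14.0 ang 0.52
[0.0, -0.0, 0.52, -14.1, -1.4, 0.0] len 14.2 ang 0.52
[-0.0, -0.0, 0.52, -12.9, 5.8, 0.0] len 14.1 ang 0.52
[-0.0, -0.0, 0.53, -3.3, 13.5, 3.0] len 14.2 ang 0.53
[-0.0, -0.0, 0.516, 6.6, 10.9, 6.0] len 14.1 ang 0.52
```

Call:
servo_tool(targets=[[[0,0,0.521,-8.3,-10.4,-5.9,1],[0,0,0.521,-8.3,-10.4,-5.9,1],[0,0,0.521,-8.3,-10.4,-5.9,1],[0,0,0.521,-8.3,-10.4,-5.9,1],[0,0,0.521,-8.3,-10.4,-5.9,1]]])

```text
time_s: 1.22
position: [0.2019, 0.3777, 0.2937]
eef_rot: [0.001, 0.398, 0.917, 0.002]
contact_force: [-0.3, 1.0, -0.3]
width: 0.999
grip_force: 0.0
```

Call:
servo_tool(targets=[[[0,0,0.52,-12.8,-5.3,-2.0,1],[0,0,0.52,-12.8,-5.3,-2.0,1],[0,0,0.52,-12.8,-5.3,-2.0,1],[0,0,0.52,-12.8,-5.3,-2.0,1],[0,0,0.52,-12.8,-5.3,-2.0,1]]])

```text
time_s: 1.63
position: [0.251, 0.2485, 0.311]
eef_rot: [0.001, 0.621, 0.784, 0.001]
contact_force: [-0.4, 0.5, -0.3]
width: 0.997
grip_force: 0.0
```

Tracking is accurate. I'll continue along the path.

Call:
servo_tool(targets=[[[0,0,0.52,-14.1,-1.4,0,1],[0,0,0.52,-14.1,-1.4,0,1],[0,0,0.52,-14.1,-1.4,0,1],[0,0,0.52,-14.1,-1.4,0,1],[0,0,0.52,-14.1,-1.4,0,1]]])

```text
time_s: 2.05
position: [0.2703, 0.1083, 0.3099]
eef_rot: [0.0, 0.801, 0.599, -0.0]
contact_force: [-0.2, 0.2, 0.4]
width: 1.0
grip_force: 0.0
```

Call:
servo_tool(targets=[[[0,0,0.52,-12.9,5.8,0,1],[0,0,0.52,-12.9,5.8,0,1],[0,0,0.52,-12.9,5.8,0,1],[0,0,0.52,-12.9,5.8,0,1],[0,0,0.52,-12.9,5.8,0,1]]])

```text
time_s: 2.47
position: [0.2907, -0.0317, 0.3094]
eef_rot: [-0.0, 0.928, 0.373, -0.0]
contact_force: [-0.0, 0.8, 0.0]
width: 1.0
grip_force: 0.0
```

Call:
servo_tool(targets=[[[0,0,0.53,-3.3,13.5,3,1],[0,0,0.53,-3.3,13.5,3,1],[0,0,0.53,-3.3,13.5,3,1],[0,0,0.53,-3.3,13.5,3,1],[0,0,0.53,-3.3,13.5,3,1]]])

```text
time_s: 2.88
position: [0.362, -0.1505, 0.2773]
eef_rot: [-0.002, 0.993, 0.119, -0.001]
contact_force: [-0.6, 0.4, -0.9]
width: 0.999
grip_force: 0.0
```

Call:
servo_tool(targets=[[[0,0,0.516,6.6,10.9,6,1],[0,0,0.516,6.6,10.9,6,1],[0,0,0.516,6.6,10.9,6,1],[0,0,0.516,6.6,10.9,6,1],[0,0,0.516,6.6,10.9,6,1]]])

```text
time_s: 3.3
position: [0.452, -0.2388, 0.2156]
eef_rot: [-0.002, 0.991, -0.137, -0.003]
contact_force: [-0.3, 0.1, -0.7]
width: 0.999
grip_force: 0.0
```

Call:
servo_tool(targets=[[[0,0,0,0,0,0,1],[0,0,0,0,0,0,1]]])

```text
time_s: 3.47
position: [0.4505, -0.2381, 0.2206]
eef_rot: [-0.001, 0.991, -0.135, -0.0]
contact_force: [-0.3, 0.6, 1.1]
width: 1.001
grip_force: 0.0
```

Run:
```python
from h import *
o=robot.get_obs();print(np.round(o['joint_positions'],3),o['position'],o['eef_rot'])
C=cal('wrist',o);im=save('wrist','w0')
for n in['pepper_mill','pepper_foot','pepper_neck']:
  print(n,[(np.round(d['xyz'],3).tolist(),round(d['conf'],2),pix(C,d['xyz']).tolist()) for d in robot.boxes_of(n,'wrist')])
d=np.array([-.962,.272]);f=np.array([.5862,-.278])
for t in(0,.1,.114,.128,.19): print(t,pix(C,[*(f+t*d),.026]))
```

```text
[-6.180e-01  6.000e-03  3.500e-02  1.601e+00  1.000e-03  2.793e+00] [ 0.45046491 -0.23811147  0.22064494] [-5.34812388e-04  9.90902645e-01 -1.34579505e-01 -1.40196596e-04]
pepper_mill [([0.518, -0.255, 0.046], 0.77, [256.0, 118.0])]
pepper_foot [([0.516, -0.254, 0.046], 0.66, [255.5, 119.8])]
pepper_neck [([0.517, -0.257, 0.044], 0.59, [257.9, 118.5])]
0 [259.6  51.8]
0.1 [259.  141.1]
0.114 [258.9 152.3]
0.128 [258.8 163.3]
0.19 [258.5 208.8]
```

View pics/w0.png

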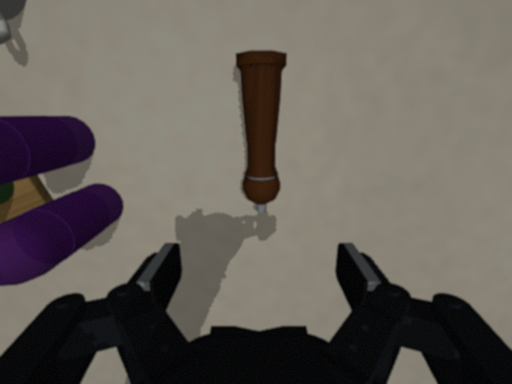

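The wrist view shows the mill alone and straight ahead. Its foot edge is at (261,52), the neck near (261,152) and the finial at (262,210), which matches the prediction to about 2 px. I go down over the neck.

Call:
servo_tool(targets=[[[0,0,0,2.7,0.3,7,1],[0,0,0,2.7,0.3,12,1],[0,0,0,2.7,0.3,14,1],[0,0,0,2.7,0.3,14,1],[0,0,0,2.7,0.3,14,1]]])

```text
time_s: 4.08
position: [0.4713, -0.2476, 0.0746]
eef_rot: [-0.002, 0.991, -0.137, -0.005]
contact_force: [1.1, 0.3, -0.3]
width: 0.994
grip_force: 0.0
```

Run:
```python
from h import *
o=robot.get_obs();print(np.round(o['joint_positions'],3),o['position'],o['eef_rot'])
C=cal('wrist',o);im=save('wrist','w1')
d=np.array([-.962,.272]);f=np.array([.5862,-.278])
for t in(0,.1,.114,.128,.19): print(t,pix(C,[*(f+t*d),.026]))
```

```text
[-0.61   0.102 -0.156  1.323  0.     2.807] [ 0.4712623  -0.24763797  0.07460721] [-0.00249588  0.99052769 -0.13721033 -0.00469037]
0 [253.7  40.8]
0.1 [254.3 191.7]
0.114 [254.4 209.2]
0.128 [254.4 225.9]
0.19 [254.7 292.5]
```

View pics/w1.png

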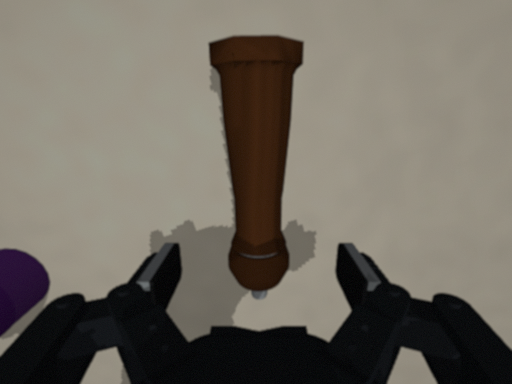

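The fingers straddle the neck centrally: the mill's axis is at u≈258 and the finger midline at 258.5. I lower and close.

Call:
servo_tool(targets=[[[0,0,0,0,0,4,1],[0,0,0,0,0,6.5,1],[0,0,0,0,0,7.3,1],[0,0,0,0,0,7.3,1],[0,0,0,0,0,7.3,1]]])

```text
time_s: 4.55
position: [0.4763, -0.2514, 0.0098]
eef_rot: [0.001, 0.99, -0.138, 0.001]
contact_force: [0.2, -0.1, 0.3]
width: 1.002
grip_force: 0.0
```

Call:
servo_tool(targets=[[[0,0,0,0,0,0,0.2],[0,0,0,0,0,0,0.0],[0,0,0,0,0,0,-0.2],[0,0,0,0,0,0,-0.4],[0,0,0,0,0,0,-0.6]]], newtons=70)

```text
time_s: 4.97
position: [0.4761, -0.251, 0.0089]
eef_rot: [0.0, 0.99, -0.138, 0.001]
contact_force: [-0.2, 0.3, 5.0]
width: 0.4
grip_force: 69.0
```

Call:
servo_tool(targets=[[[0,0,0,0,0,0,-1],[0,0,0,0,0,0,-1],[0,0,0,0,0,0,-1],[0,0,0,0,0,0,-1],[0,0,0,0,0,0,-1]]])

```text
time_s: 5.38
position: [0.4761, -0.251, 0.0089]
eef_rot: [0.0, 0.99, -0.138, 0.001]
contact_force: [0.2, 1.4, 6.5]
width: 0.402
grip_force: 69.1
```

Grip is good: width 0.40 (34 mm) at 69 N. Now I plan the lift, carry and tilt so that the tool ends horizontal (heading about 0.30) with the mill's foot down.

```bash
cat >> h.py <<'E'
def pose(h,p,j6):
    z=np.array([np.cos(p)*np.cos(h),np.cos(p)*np.sin(h),-np.sin(p)])
    x=np.array([-np.sin(p)*np.cos(h),-np.sin(p)*np.sin(h),-np.cos(p)])
    return np.c_[x,np.cross(z,x),z]@R.from_euler('z',j6).as_matrix()
E
python3 - <<'E'
from h import *
H=np.pi/2
W=[((.476,-.251,.15),-.6,H,2.818),((.43,-.20,.28),-.5,H,2.6),((.41,-.08,.37),-.25,H,2.3),((.42,.05,.39),0,1.45,2.0),((.47,.15,.40),.2,1.3,1.65),((.51,.21,.40),.3,1.0,1.25),((.534,.2335,.40),.3,.7,.8),((.534,.2335,.38),.3,.35,.4),((.534,.2335,.34),.3,0,0)]
plan([(p,pose(*a)) for p,*a in W])
E
```

```text
[0.0, -0.002, 0.0, 0.0, 0.0, -14.1] len 14.1 ang 0.0
[0.001, -0.0, -0.318, -5.8, -3.6, -13.0] len 14.7 ang 0.32
[-0.0, -0.001, -0.55, -1.5, -12.1, -9.0] len 15.2 ang 0.55
[-0.094, 0.079, -0.549, 8.1, -10.2, -2.0] len 13.2 ang 0.56
[-0.136, 0.077, -0.546, 11.2, 0.5, -0.4] len 11.2 ang 0.57
[-0.306, 0.004, -0.488, 5.5, 4.5, 1.4] len 7.2 ang 0.58
[-0.258, -0.157, -0.447, 0.7, 2.9, 1.6] len 3.4 ang 0.54
[-0.199, -0.291, -0.396, 1.0, -1.1, 1.3] len 2.0 ang 0.53
[-0.07, -0.345, -0.395, 3.5, -1.5, 1.3] len 4.0 ang 0.53
```

Call:
servo_tool(targets=[[[0,0,0,0,0,-1,-1],[0,0,0,0,0,-3,-1],[0,0,0,0,0,-6,-1],[0,0,0,0,0,-10,-1],[0,0,0,0,0,-14.1,-1]]])

```text
time_s: 5.8
position: [0.4729, -0.2492, 0.1474]
eef_rot: [-0.001, 0.99, -0.138, -0.003]
contact_force: [1.6, -0.5, -2.1]
width: 0.403
grip_force: 69.7
```

Call:
servo_tool(targets=[[[0,0,-0.06,-1.2,-0.7,-2.6,-1],[0,0,-0.12,-2.4,-1.4,-5.2,-1],[0,0,-0.18,-3.5,-2.2,-7.8,-1],[0,0,-0.25,-4.6,-2.9,-10.4,-1],[0,0,-0.318,-5.8,-3.6,-13,-1]]])

```text
time_s: 6.22
position: [0.4278, -0.1993, 0.2789]
eef_rot: [-0.0, 1.0, 0.023, -0.001]
contact_force: [1.2, 0.6, -2.9]
width: 0.398
grip_force: 69.7
```

Call:
servo_tool(targets=[[[0,0,-0.11,-0.3,-2.4,-1.8,-1],[0,0,-0.22,-0.6,-4.8,-3.6,-1],[0,0,-0.33,-0.9,-7.3,-5.4,-1],[0,0,-0.44,-1.2,-9.7,-7.2,-1],[0,0,-0.55,-1.5,-12.1,-9,-1]]])

```text
time_s: 6.63
position: [0.4079, -0.0787, 0.3688]
eef_rot: [-0.0, 0.956, 0.294, -0.001]
contact_force: [0.0, 0.7, -2.2]
width: 0.403
grip_force: 69.7
```

Run:
```python
from h import *
o=robot.get_obs();print(np.round(o['joint_positions'],3),o['position'],o['eef_rot'],o['width'],o['grip_force'])
im=save('wrist','w2')
```

```text
[-0.352 -0.147  0.194  1.913 -0.     2.193] [ 0.40791902 -0.07872971  0.36876958] [-3.15859750e-04  9.55817498e-01  2.93959572e-01 -7.62153550e-04] 0.4032196430997125 69.68739939198713
```

View pics/w2.png

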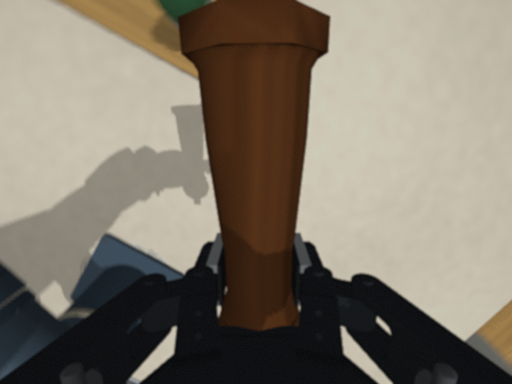

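The mill is held square in the pads, its foot at (255,40) and its axis at u≈257. I continue with roll and tilt.

Call:
servo_tool(targets=[[[-0.019,0.016,-0.11,1.6,-2,-0.4,-1],[-0.038,0.032,-0.22,3.2,-4.1,-0.8,-1],[-0.056,0.047,-0.33,4.9,-6.1,-1.2,-1],[-0.075,0.063,-0.44,6.5,-8.2,-1.6,-1],[-0.094,0.079,-0.549,8.1,-10.2,-2,-1]]])

```text
time_s: 7.1
position: [0.4186, 0.0511, 0.388]
eef_rot: [0.033, 0.839, 0.541, 0.05]
contact_force: [-0.3, 0.5, -3.6]
width: 0.398
grip_force: 70.1
```

Call:
servo_tool(targets=[[[-0.027,0.015,-0.109,2.2,0.1,-0.1,-1],[-0.054,0.03,-0.218,4.5,0.2,-0.2,-1],[-0.082,0.046,-0.328,6.7,0.3,-0.2,-1],[-0.109,0.062,-0.437,9,0.4,-0.3,-1],[-0.136,0.077,-0.546,11.2,0.5,-0.4,-1]]])

```text
time_s: 7.52
position: [0.4692, 0.1507, 0.3976]
eef_rot: [0.081, 0.655, 0.744, 0.107]
contact_force: [0.2, 0.7, -2.4]
width: 0.4
grip_force: 70.2
```

Call:
servo_tool(targets=[[[-0.061,0.001,-0.098,1.1,0.9,0.3,-1],[-0.122,0.002,-0.195,2.2,1.8,0.6,-1],[-0.184,0.002,-0.293,3.3,2.7,0.8,-1],[-0.245,0.003,-0.39,4.4,3.6,1.1,-1],[-0.306,0.004,-0.488,5.5,4.5,1.4,-1]]])

```text
time_s: 7.93
position: [0.5089, 0.2106, 0.397]
eef_rot: [0.202, 0.437, 0.854, 0.197]
contact_force: [-0.2, 0.3, -2.5]
width: 0.398
grip_force: 70.4
```

Run:
```python
from h import *
o=robot.get_obs();print(np.round(o['joint_positions'],3),o['position'],o['eef_rot'],o['width'],o['grip_force'])
W=[((.534,.2335,.40),.3,.7,.8),((.534,.2335,.38),.3,.35,.4),((.534,.2335,.34),.3,0,0)]
plan([(p,pose(*a)) for p,*a in W])
```

```text
[ 0.257 -0.419 -0.101  1.318  0.023  1.209] [0.508922   0.21063762 0.39697293] [0.20180448 0.43674074 0.8542801  0.1968197 ] 0.397776828828043 70.37726395574282
[-0.257, -0.157, -0.442, 0.5, 3.1, 1.4] len 3.4 ang 0.53
[-0.199, -0.291, -0.396, 1.1, -1.1, 1.3] len 2.0 ang 0.53
[-0.07, -0.346, -0.396, 3.4, -1.5, 1.4] len 4.0 ang 0.53
```

Call:
servo_tool(targets=[[[-0.051,-0.031,-0.088,0.1,0.6,0.3,-1],[-0.103,-0.063,-0.177,0.2,1.2,0.6,-1],[-0.154,-0.094,-0.265,0.3,1.9,0.8,-1],[-0.206,-0.126,-0.354,0.4,2.5,1.1,-1],[-0.257,-0.157,-0.442,0.5,3.1,1.4,-1]]])

```text
time_s: 8.35
position: [0.5341, 0.2333, 0.3994]
eef_rot: [0.359, 0.225, 0.879, 0.219]
contact_force: [0.1, 0.3, -1.8]
width: 0.4
grip_force: 70.5
```

Call:
servo_tool(targets=[[[-0.04,-0.058,-0.079,0.2,-0.2,0.3,-1],[-0.08,-0.116,-0.158,0.4,-0.4,0.5,-1],[-0.119,-0.175,-0.238,0.7,-0.7,0.8,-1],[-0.159,-0.233,-0.317,0.9,-0.9,1.0,-1],[-0.199,-0.291,-0.396,1.1,-1.1,1.3,-1]]])

```text
time_s: 8.77
position: [0.5339, 0.2335, 0.3778]
eef_rot: [0.538, 0.042, 0.819, 0.195]
contact_force: [0.5, -0.4, -3.0]
width: 0.404
grip_force: 70.6
```

Call:
servo_tool(targets=[[[-0.014,-0.069,-0.079,0.7,-0.3,0.3,-1],[-0.028,-0.138,-0.158,1.4,-0.6,0.6,-1],[-0.042,-0.208,-0.238,2,-0.9,0.8,-1],[-0.056,-0.277,-0.317,2.7,-1.2,1.1,-1],[-0.07,-0.346,-0.396,3.4,-1.5,1.4,-1]]])

```text
time_s: 9.18
position: [0.5531, 0.2445, 0.3406]
eef_rot: [0.693, -0.105, 0.706, 0.101]
contact_force: [5.9, 6.8, -28.2]
width: 0.406
grip_force: 70.5
```

Call:
servo_tool(targets=[[[0,0,0,0,0,0,-1],[0,0,0,0,0,0,-1],[0,0,0,0,0,0,-1]]])

```text
time_s: 9.43
position: [0.553, 0.2436, 0.3442]
eef_rot: [0.695, -0.102, 0.704, 0.103]
contact_force: [0.3, 0.2, -3.1]
width: 0.397
grip_force: 70.8
```

Run:
```python
from h import *
o=robot.get_obs();print(np.round(o['joint_positions'],3),o['position'],o['eef_rot'],o['width'],o['grip_force'])
Rm=rot(o['eef_rot']).as_matrix();print(np.round(Rm,3))
G=o['position']-.019*Rm[:,2];up=-Rm[:,0]
a=save('top','t1');b=save('scene','s1');w=save('wrist','w3')
for cam in('top','scene'):
  C=cal(cam)
  print(cam,'foot',pix(C,G-.114*up),'neck',pix(C,G),'tip',pix(C,G+.076*up))
  for n in['oil_bottle','salt_mill','board']:
    print(n,[(np.round(d['xyz'],3).tolist(),round(d['conf'],2)) for d in robot.boxes_of(n,cam)])
plan([((.534,.2335,.20),pose(.3,0,0))])
s=lambda im,u,v,k:cv2.resize(im[v:v+150,u:u+200],(400,300),interpolation=2)
cv2.imwrite('pics/q1.png',np.vstack([np.hstack([s(a,80,120,2),s(b,260,140,2)]),np.hstack([cv2.resize(w,(400,300)),cv2.resize(b,(400,300))])])[:,:,::-1])
```

```text
[ 0.319 -0.989 -1.211 -0.21  -0.028  0.004] [0.55298929 0.24364131 0.34419627] [ 0.69530482 -0.10166207  0.70398696  0.10304558] 0.3973032063474289 70.75025250713225
[[-0.012 -0.286  0.958]
 [ 0.     0.958  0.286]
 [-1.     0.004 -0.012]]
top foot [142.3 191.8] neck [125.7 180.7] tip [111.6 171.4]
oil_bottle [([0.543, -0.02, 0.158], 0.84), ([0.522, 0.097, 0.174], 0.8), ([0.453, -0.016, 0.158], 0.63)]
salt_mill [([0.506, 0.195, 0.013], 0.64)]
board [([0.506, 0.193, 0.014], 0.72), ([0.532, 0.233, 0.395], 0.69)]
scene foot [333. 229.] neck [342.1 206.2] tip [349.5 187.6]
oil_bottle [([0.546, 0.125, 0.156], 0.86), ([0.482, 0.001, 0.139], 0.83), ([0.569, 0.005, 0.136], 0.74)]
salt_mill [([0.515, 0.356, 0.092], 0.73)]
board [([0.528, 0.272, 0.02], 0.95), ([0.548, 0.245, 0.351], 0.73)]
[-0.009, -0.007, -0.002, 14.6, -0.5, -2.0] len 14.7 ang 0.01
```

View pics/q1.png

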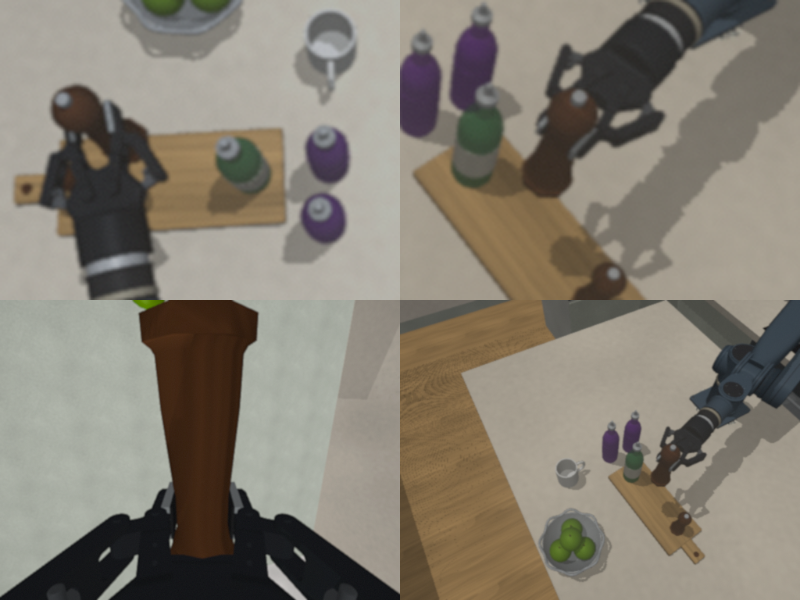

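The mill is held upright with its foot over the board, but j2 and j3 reached their range ends because a horizontal tool at this height is too close in. I fit the arm's geometry to find which poses at placing height stay within range.

```bash
cat > fk.py <<'E'
from h import *
D=[((.048,.0992,1.622,1.152),(.1505,.503,.2314)),((.006,.035,1.601,-.618),(.4505,-.2381,.2206)),((.102,-.156,1.323,-.61),(.4713,-.2476,.0746)),((-.147,.194,1.913,-.352),(.4079,-.0787,.3688)),((-.419,-.101,1.318,.257),(.5089,.2106,.397)),((-.989,-1.211,-.21,.319),(.553,.2436,.3442))]
A=[];b=[];lat=[]
def rows(j2,j3,j4):
    q=j2-j3;P=q+j4
    return [[1,0,np.sin(j2),np.cos(j2),np.cos(q),-np.sin(q),np.cos(P)],[0,1,np.cos(j2),-np.sin(j2),-np.sin(q),-np.cos(q),-np.sin(P)]]
for (j2,j3,j4,j1),(x,y,z) in D:
    r=x*np.cos(j1)+y*np.sin(j1); lat.append(-x*np.sin(j1)+y*np.cos(j1)); A+=rows(j2,j3,j4); b+=[r,z]
A=np.array(A);b=np.array(b)
X=np.linalg.lstsq(A[:,[0,1,2,4,6]],b,rcond=None)[0]
X=np.array([X[0],X[1],X[2],0,X[3],0,X[4]])
if __name__=='__main__':
    print('lat',np.round(lat,3),'X',np.round(X,3),'res mm',np.round(1e3*(A@X-b),1))
    from scipy.optimize import least_squares
    for p in(0,.2,.4,.6):
      for z in(.132,.2,.3):
        rG=.5605  # in-plane radius of grasp point
        t=np.array([rG+.019*np.cos(p),z-.019*np.sin(p)])
        s=least_squares(lambda j:np.array(rows(j[0],j[1],p-j[0]+j[1]))@X-t,[-.3,-.7])
        j=s.x; print(p,z,np.round([j[0],j[1],p-j[0]+j[1]],2),round(s.cost,5))
E
python3 fk.py
```

```text
lat [0.067 0.067 0.067 0.067 0.074 0.058] X [-0.003  0.244  0.399  0.     0.506  0.     0.439] res mm [ 0.8 -1.4 -0.4 -1.4 -5.7 -1.3  4.8  0.8  6.4  0.9 -6.   2.3]
0 0.132 [ 0.21 -1.24 -1.45] 0.0
0 0.2 [-0.37 -1.33 -0.97] 0.0
0 0.3 [-1.   -1.32 -0.32] 0.0
0.2 0.132 [-0.44 -1.32 -0.68] 0.0
0.2 0.2 [-0.86 -1.31 -0.25] 0.0
0.2 0.3 [-1.07 -1.17  0.1 ] 0.0
0.4 0.132 [-0.72 -1.23 -0.11] 0.0
0.4 0.2 [-0.9  -1.16  0.14] 0.0
0.4 0.3 [-0.97 -0.98  0.39] 0.0
0.6 0.132 [-0.69 -1.06  0.23] 0.0
0.6 0.2 [-0.78 -0.96  0.42] 0.0
0.6 0.3 [-0.81 -0.77  0.63] 0.0
```

A purely radial horizontal tool is out of range, but yawing the tool (h≈-0.15, so j5≈-0.8) brings the wrist out into comfortable range. I'll turn the heading there.

Run:
```python
from h import *
plan([((.535,.225,.33),pose(-.15,0,0)),((.535,.225,.22),pose(-.15,0,0))])
```

```text
[0.441, -0.008, -0.0, 1.6, -1.3, -2.2] len 3.0 ang 0.44
[0.0, 0.0, -0.001, 11.0, -0.0, -0.0] len 11.0 ang 0.0
```

Call:
servo_tool(targets=[[[0.08,0,0,0.3,-0.2,-0.4,-1],[0.17,0,0,0.6,-0.5,-0.8,-1],[0.26,0,0,1,-0.8,-1.3,-1],[0.35,0,0,1.3,-1,-1.8,-1],[0.441,-0.008,0,1.6,-1.3,-2.2,-1]]])

```text
time_s: 10.3
position: [0.5344, 0.225, 0.3311]
eef_rot: [0.706, 0.055, 0.704, -0.054]
contact_force: [0.9, -0.4, -1.0]
width: 0.401
grip_force: 70.9
```

Call:
servo_tool(targets=[[[0,0,0,0,0,0,-1],[0,0,0,0,0,0,-1],[0,0,0,0,0,0,-1]]])

```text
time_s: 10.55
position: [0.5356, 0.2252, 0.3305]
eef_rot: [0.705, 0.052, 0.705, -0.052]
contact_force: [-0.0, 0.1, -2.0]
width: 0.393
grip_force: 70.8
```

Run:
```python
from h import *
o=robot.get_obs();print(np.round(o['joint_positions'],3),o['position'],o['width'],o['contact_force'])
print(np.round(rot(o['eef_rot']).as_matrix(),3))
plan([((.535,.225,.22),pose(-.15,0,0))])
```

```text
[ 0.691 -0.627 -1.099 -0.472 -0.839 -0.   ] [0.5355583  0.22523549 0.3305491 ] 0.3929998984106708 [-0.03224418  0.09563627 -2.03611168]
[[ 0.001  0.147  0.989]
 [ 0.     0.989 -0.147]
 [-1.     0.     0.001]]
[0.002, 0.001, -0.0, 11.1, -0.0, -0.1] len 11.1 ang 0.0
```

The mill is upright and the joints are well within range. I descend to about 2 cm above contact and verify.

Call:
servo_tool(targets=[[[0,0,0,3,0,0,-1],[0,0,0,7,0,0,-1],[0,0,0,11,0,0,-1],[0,0,0,15,0,0,-1],[0,0,0,17.5,0,0,-1]]])

```text
time_s: 10.97
position: [0.5362, 0.2239, 0.157]
eef_rot: [0.707, 0.054, 0.704, -0.052]
contact_force: [0.4, 0.7, -2.8]
width: 0.402
grip_force: 71.0
```

Call:
servo_tool(targets=[[[0,0,0,0,0,0,-1],[0,0,0,0,0,0,-1],[0,0,0,0,0,0,-1]]])

```text
time_s: 11.22
position: [0.5371, 0.2254, 0.1609]
eef_rot: [0.708, 0.055, 0.703, -0.051]
contact_force: [0.1, 0.4, -0.8]
width: 0.402
grip_force: 70.9
```

Run:
```python
from h import *
o=robot.get_obs();print(np.round(o['joint_positions'],3),o['position'],o['width'],o['contact_force'])
Rm=rot(o['eef_rot']).as_matrix()
G=o['position']-.019*Rm[:,2];up=-Rm[:,0]
a=save('top','t2');b=save('scene','s2')
A=cv2.resize(a[150:250,80:230],(600,400),interpolation=2)[:,:390]; 
for cam,im in(('top',a),('scene',b)):
  C=cal(cam)
  print(cam,'foot',pix(C,G-.114*up),'neck',pix(C,G),'tip',pix(C,G+.076*up))
B=b[160:320,270:400]; B=cv2.resize(B,(390,480),interpolation=2)
A=cv2.copyMakeBorder(A,0,80,0,0,0)
cv2.imwrite('pics/q2.png',np.hstack([A,B])[:,:,::-1])
```

```text
[ 0.69   0.039 -1.13  -1.179 -0.84  -0.   ] [0.53708129 0.2254432  0.16087819] 0.40172868303813175 [ 0.13073011  0.42577013 -0.7676338 ]
top foot [164.5 208.8] neck [153.7 202.6] tip [145.  197.6]
scene foot [323.6 252.2] neck [330.8 235. ] tip [336.4 221.4]
```

View pics/q2.png

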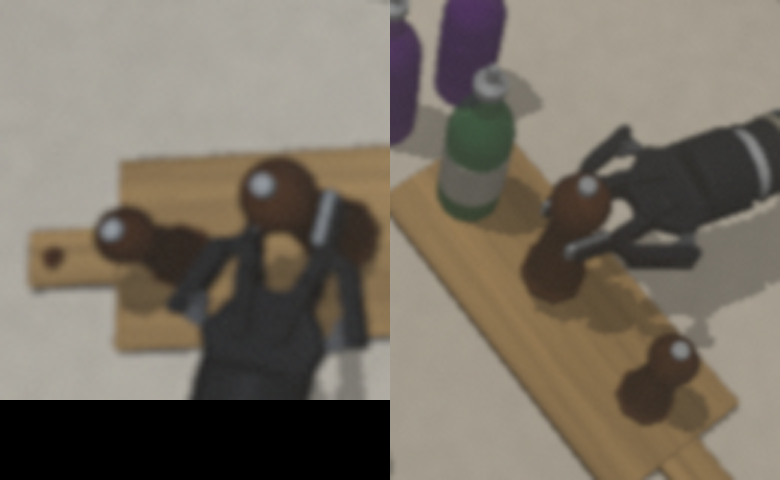

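The mill shows upright over the board's middle, between the bottle and the salt mill. The finial is at top (145.5,196) and scene (336,222), within 1.5 px of prediction. I lower gently.

Call:
servo_tool(targets=[[[0,0,0,0.5,0,0,-1],[0,0,0,1,0,0,-1],[0,0,0,1.3,0,0,-1],[0,0,0,1.5,0,0,-1],[0,0,0,1.6,0,0,-1]]])

```text
time_s: 11.73
position: [0.5366, 0.226, 0.144]
eef_rot: [0.707, 0.055, 0.703, -0.051]
contact_force: [-0.0, 0.4, -2.7]
width: 0.4
grip_force: 70.9
```

Call:
servo_tool(targets=[[[0,0,0,0.1,0,0,-1],[0,0,0,0.2,0,0,-1],[0,0,0,0.3,0,0,-1],[0,0,0,0.3,0,0,-1]]])

```text
time_s: 12.07
position: [0.5358, 0.2252, 0.1369]
eef_rot: [0.705, 0.053, 0.705, -0.053]
contact_force: [-0.3, -0.3, -2.5]
width: 0.401
grip_force: 70.9
```

Call:
servo_tool(targets=[[[0,0,0,0.1,0,0,-1],[0,0,0,0.2,0,0,-1],[0,0,0,0.2,0,0,-1]]])

```text
time_s: 12.32
position: [0.5358, 0.2252, 0.1346]
eef_rot: [0.705, 0.053, 0.705, -0.053]
contact_force: [0.2, -0.4, -2.2]
width: 0.393
grip_force: 70.9
```

Call:
servo_tool(targets=[[[0,0,0,0.1,0,0,-1],[0,0,0,0.1,0,0,-1],[0,0,0,0.1,0,0,-1]]])

```text
time_s: 12.57
position: [0.5358, 0.2252, 0.134]
eef_rot: [0.705, 0.053, 0.705, -0.053]
contact_force: [0.6, 0.6, -1.6]
width: 0.403
grip_force: 70.9
```

Call:
servo_tool(targets=[[[0,0,0,0.1,0,0,-1],[0,0,0,0.1,0,0,-1],[0,0,0,0.1,0,0,-1]]])

```text
time_s: 12.82
position: [0.5358, 0.2252, 0.1331]
eef_rot: [0.706, 0.053, 0.705, -0.053]
contact_force: [1.0, 0.1, -1.9]
width: 0.399
grip_force: 70.9
```

Call:
servo_tool(targets=[[[0,0,0,0.1,0,0,-1],[0,0,0,0.1,0,0,-1],[0,0,0,0.1,0,0,-1]]])

```text
time_s: 13.07
position: [0.5358, 0.2253, 0.1321]
eef_rot: [0.706, 0.053, 0.705, -0.053]
contact_force: [-0.2, -0.2, -2.8]
width: 0.397
grip_force: 70.9
```

Call:
servo_tool(targets=[[[0,0,0,0.1,0,0,-1],[0,0,0,0.1,0,0,-1],[0,0,0,0.1,0,0,-1]]])

```text
time_s: 13.32
position: [0.5358, 0.2252, 0.131]
eef_rot: [0.706, 0.053, 0.705, -0.053]
contact_force: [0.3, 0.7, -1.5]
width: 0.402
grip_force: 70.9
```

Call:
servo_tool(targets=[[[0,0,0,0.1,0,0,-1],[0,0,0,0.1,0,0,-1],[0,0,0,0.1,0,0,-1]]])

```text
time_s: 13.57
position: [0.5358, 0.2253, 0.13]
eef_rot: [0.706, 0.053, 0.705, -0.053]
contact_force: [-0.7, -0.8, -1.5]
width: 0.399
grip_force: 70.9
```

Call:
servo_tool(targets=[[[0,0,0,0.1,0,0,-1],[0,0,0,0.1,0,0,-1],[0,0,0,0.1,0,0,-1]]])

```text
time_s: 13.82
position: [0.5358, 0.2253, 0.1291]
eef_rot: [0.706, 0.053, 0.705, -0.053]
contact_force: [-0.2, 0.6, -2.5]
width: 0.398
grip_force: 70.9
```

Call:
servo_tool(targets=[[[0,0,0,0.1,0,0,-1],[0,0,0,0.1,0,0,-1],[0,0,0,0.1,0,0,-1]]])

```text
time_s: 14.07
position: [0.536, 0.2253, 0.1287]
eef_rot: [0.706, 0.054, 0.704, -0.052]
contact_force: [-1.3, -0.4, 0.1]
width: 0.399
grip_force: 70.9
```

Call:
servo_tool(targets=[[[0,0,0,0.1,0,0,-1],[0,0,0,0.1,0,0,-1],[0,0,0,0.1,0,0,-1]]])

```text
time_s: 14.32
position: [0.5362, 0.2252, 0.1287]
eef_rot: [0.706, 0.054, 0.704, -0.052]
contact_force: [-1.7, -3.3, 5.2]
width: 0.396
grip_force: 71.1
```

The foot is down on the board (+5 N). I ease the grip so the mill seats flat, then open slowly.

Call:
servo_tool(targets=[[[0,0,0,0,0,0,-1],[0,0,0,0,0,0,-1],[0,0,0,0,0,0,-1]]], newtons=20)

```text
time_s: 14.57
position: [0.5362, 0.2252, 0.1286]
eef_rot: [0.706, 0.054, 0.704, -0.052]
contact_force: [-3.3, -2.2, 5.4]
width: 0.401
grip_force: 71.2
```

Call:
servo_tool(targets=[[[0,0,0,0,0,0,-0.18],[0,0,0,0,0,0,-0.14],[0,0,0,0,0,0,-0.1],[0,0,0,0,0,0,-0.05],[0,0,0,0,0,0,0]]])

```text
time_s: 14.98
position: [0.5357, 0.2255, 0.1265]
eef_rot: [0.705, 0.052, 0.705, -0.053]
contact_force: [0.1, 0.3, 0.4]
width: 0.498
grip_force: 0.0
```

Call:
servo_tool(targets=[[[0,0,0,0,0,0,0.15],[0,0,0,0,0,0,0.3],[0,0,0,0,0,0,0.45],[0,0,0,0,0,0,0.45],[0,0,0,0,0,0,0.45]]])

```text
time_s: 15.4
position: [0.5359, 0.2253, 0.1271]
eef_rot: [0.706, 0.053, 0.705, -0.053]
contact_force: [1.0, 0.1, 0.1]
width: 0.727
grip_force: 0.0
```

Run:
```python
from h import *
o=robot.get_obs();print(o['position'],o['width'],o['contact_force'],o['grip_force'])
b=save('scene','s3');w=save('wrist','w4')
B=cv2.resize(b[160:320,270:400],(325,400),interpolation=2)
cv2.imwrite('pics/q3.png',np.hstack([B,cv2.resize(w,(475,356)) if 0 else cv2.copyMakeBorder(cv2.resize(w,(475,356)),0,44,0,0,0)])[:,:,::-1])
```

```text
[0.53585477 0.22531997 0.12711744] 0.7270738036317794 [1.0430259  0.10816517 0.08003035] 0.0
```

View pics/q3.png

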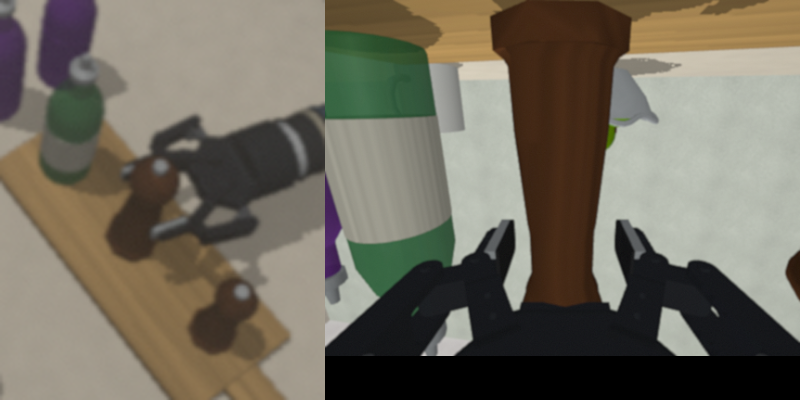

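Released: the mill stands upright on its own (scene finial at (161,167) in the crop), with clear gaps on both finger sides and to the bottle. I back straight out along the fingers.

Call:
servo_tool(targets=[[[0,0,0,0,0,-0.4,0.45],[0,0,0,0,0,-1,0.45],[0,0,0,0,0,-1.7,0.45],[0,0,0,0,0,-2.4,0.45],[0,0,0,0,0,-3,0.45]]])

```text
time_s: 15.92
position: [0.5052, 0.2298, 0.1269]
eef_rot: [0.705, 0.053, 0.705, -0.053]
contact_force: [0.1, -0.6, 0.1]
width: 0.724
grip_force: 0.0
```

Run:
```python
from h import *
o=robot.get_obs();print(np.round(o['joint_positions'],3),o['position'],o['eef_rot'],o['contact_force'])
```

```text
[ 7.610e-01  1.680e-01 -1.142e+00 -1.312e+00 -9.110e-01 -1.000e-03] [0.50521648 0.22984602 0.12693183] [ 0.70547772  0.05290405  0.70479325 -0.05261966] [ 0.14365882 -0.63187276  0.10783455]
```

Call:
servo_tool(targets=[[[0,0,0,0,0,-0.8,0.45],[0,0,0,0,0,-1.6,0.45],[0,0,0,0,0,-2.4,0.45],[0,0,0,0,0,-3.2,0.45],[0,0,0,0,0,-4,0.45]]])

```text
time_s: 16.33
position: [0.4658, 0.2359, 0.1271]
eef_rot: [0.706, 0.053, 0.705, -0.053]
contact_force: [0.2, 0.4, -0.8]
width: 0.724
grip_force: 0.0
```

Run:
```python
from h import *
o=robot.get_obs();print(np.round(o['joint_positions'],3),o['position'],o['eef_rot'],o['contact_force'])
a=save('top','t4');b=save('scene','s4')
for cam,im in(('top',a),('scene',b)):
  C=cal(cam);F=np.array([.517,.228,.018])
  print(cam,'foot',pix(C,F),'tip',pix(C,F+[0,0,.19]))
  for n in['pepper_mill','oil_bottle','salt_mill','mug']:
    print(n,[(np.round(d['xyz'],3).tolist(),round(d['conf'],2)) for d in robot.boxes_of(n,cam)])
A=cv2.resize(a[130:250,80:260],(450,300),interpolation=2);B=cv2.resize(b[160:320,270:400],(325,400),interpolation=2)
cv2.imwrite('pics/q4.png',np.hstack([cv2.copyMakeBorder(A,0,100,0,0,0),B])[:,:,::-1])
```

```text
[ 8.630e-01  1.410e-01 -1.181e+00 -1.324e+00 -1.013e+00 -1.000e-03] [0.46576172 0.23588706 0.12710104] [ 0.70559176  0.05310979  0.7046688  -0.05254995] [ 0.19138657  0.41057134 -0.83401574]
top foot [167.1 210.9] tip [148.4 200. ]
pepper_mill [([0.509, 0.212, 0.175], 0.68)]
oil_bottle [([0.457, -0.015, 0.158], 0.77), ([0.525, 0.097, 0.173], 0.76), ([0.543, -0.017, 0.156], 0.62)]
salt_mill [([0.498, 0.348, 0.096], 0.97)]
mug [([0.747, -0.005, 0.045], 0.9)]
scene foot [322.5 255.3] tip [334.5 226.6]
pepper_mill [([0.514, 0.358, 0.089], 0.52)]
oil_bottle [([0.479, 0.005, 0.137], 0.87), ([0.567, 0.005, 0.134], 0.7), ([0.545, 0.128, 0.156], 0.56)]
salt_mill [([0.517, 0.356, 0.091], 0.55)]
mug [([0.743, -0.008, 0.048], 0.63)]
```

View pics/q4.png

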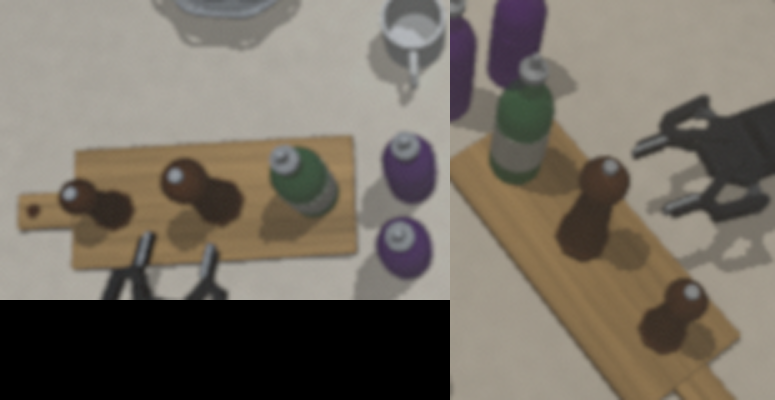

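The final view shows the mill upright (finial at top (150,200), matching the predicted (148,200)). Its whole foot is on the board, midway between the bottle and the salt mill. The bottle, salt mill and mug have not moved, and the gripper is clear.

```bash
python3 -c "
from plant import robot
print(robot.sign_off())"
```

```text
the job is handed in; nothing more can be done
None
```

The pepper mill stands upright on the board, midway between the oil bottle and the salt mill with its whole foot on the wood; it is released, the bottle, salt mill and mug are where they were, and the job was handed in at about 17 s, though j2 and j3 touched the ends of their ranges (j3 read -1.211 against a -1.21 limit) while I tilted the mill.

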